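# Hold the cupboard door on its hinge, with the pin hung ready

### The arm

A 6-joint arm with a two-finger parallel gripper is mounted at the origin on a cart in front of the work surface, level with it; the furniture and walls round the work are solid. World frame = base frame: x ahead of the robot, y to its left, z up, the work surface at z = 0. Lengths are in m, angles in rad, forces in N, time in s.
With the tool pointing down it reaches from about 0.375 to 0.9 m from the base axis. Payload 3.1 kg.
Tool frame: the origin (TCP) lies between the finger pads; the fingertips stand 22 mm ahead of it and the grasp point (between the pads) lies 3 mm ahead of it; z points along the fingers, y is the line along which they close (so a half turn about z gives the same grasp; the last joint's range is limited). The gripper opens to 85 mm and grips with 20 to 120 N. Pads are 22 mm wide; open, the fingers measure 114 mm over their backs; the gripper's body (76 mm by 85 mm) begins 54 mm behind the grasp point. The pads swing forward as they close: fully open they stand 13 mm farther back than shut.
Start: joints at [-1.456, 0.527, 1.433, -0, 1.181, -0.178], TCP at [0.181, -0.598, 0.253] pointing down, gripper open.
Joint ranges: [-3.08, 3.08], [-0.75, 2.2], [0.22, 2.44], [-1.43, 4.57], [0, 2.65], [-2.85, 2.85]. Speed limits (rad/s): [2.79, 2.79, 3.14, 3.14, 3.14, 3.14].

### API

Orientations are given as a unit quaternion [x, y, z, w].
In Python, from rig import env, capture, calibration, boxes_of, masks_of gives the robot as it stands.
- The arm moves only by the tool arm_command, never from a script. Its argument "commands" is a list of rows, each a list of 3 entries, a list of its own where there are three numbers: the turn, a rotation vector about the tool's x, y, z in units of 6 degrees (1.0 is 6 degrees), then the shift along the tool's x, y, z in units of 40 mm (1.0 is 40 mm), then the opening, from -1 (shut) to 1 (fully open). A call has exactly 8 rows; each row shifts and turns the commanded pose from where the row before left it, along the tool's axes as they then stand; what a row does not reach is not made up. A row lasts 1/10 s, in which the tool goes at most 50 mm and 8.59 degrees, less where a joint would pass 70% of its speed; a pose out of reach is approached as far as the arm can. A call is refused whole if a number of a shift passes 1 or a number of a turn 1, either way. A call with a gripper value outside its range is refused whole. The fingers move at their own pace and stop on an object; the grip force is fixed at half the most. Time passes only in rows, so rows that do not move let the fingers close, or fill a call up. It gives the time, the measured TCP pose, the force, the opening and the grip force at its end, in the units of the state.
- env.sense(): the state, without advancing time (a new reading comes with each control period).
- capture(name): name is "scene" or "side" or "wrist"; returns the picture (420x560x3 uint8, blue, green, red); there is no depth.
- calibration(name): a dict with "fx", "fy", "cx", "cy" (pixels), "distortion" ([k1, k2, p1, p2, k3] as OpenCV has them; the pictures are not rectified), "eye" and "rotation" of the camera in the world. Camera axes: x right, y up, looking along -z (the intrinsics and any distortion apply to the point x, -y, -z); pixel columns grow to the right and rows downward; lengths in m; the calibration is good to about 2 mm. A picture is of the moment at which its call begins: read the wrist's pose just before it. calibration takes no time and is no camera call; for the wrist camera it gives the pose at the moment of the call.
- env.finish_job(): hands the job in; it is judged then, once.
Trained networks look in the newest picture that a camera, given by its name, has taken for a name from the list of things; names that differ only in an ending like _2 or _b are one class to them, and where a whole thing is asked for, a point or a joint stands for the part that bears it (a point fixed in the world has none). Each returns a list of dicts, best first, with "conf" (0 to 1); they miss things now and then, are a little off and sometimes report something else, mostly with a low value. They report only what shows in the picture. A call takes as long as a camera call.
- boxes_of(camera, thing): "rect" ([left, top, right, bottom] in pixels, round what is visible of it).
- masks_of(camera, thing): "region" (420x560 bool, what is visible of it) and "rect" ([left, top, right, bottom] in pixels, round what is visible of it).
The state is a dict: "time_s": time; "joints": joint angles; "dq": joint speeds; "effort": joint torques, N m; "tool_pos": TCP position; "orientation": TCP orientation; "force": force on the tool from outside, world axes, zero at the start; "wrist_torque": the same for the moment, N m; "grip_width": finger opening in m; "grasp_force": force on a finger pad.
Only numpy, scipy, OpenCV 4.12 (cv2) and the standard library are available. Lean on these libraries where they do the work, as an engineer would, in place of code of your own. Each camera call takes 0.05 s, during which the arm holds its last target. There are 200 camera calls.

### The job

Help refit the little cupboard door. First hang the loose hinge pin by its ring on the hook and let go of it, so that it is at hand; then lift the white door up out of its stand and bring its hinge knuckle in between the two knuckles on the jamb block, so that the holes line up for the pin, with the door upright, clear of the worktop and in line with the jamb's front face, to its left. Finish while still holding the door there in the gripper, steady and not resting on or pressing against the jamb, with the pin still on its hook, and leave the bottle and the two vials where they stand.

Things in the scene. Friction and masses are not known exactly. Their poses are not given: they have to be found in the camera images.
- hinge_pin: Loose steel pin with brass ring, 60 g, flat on the worktop. Shank 9 mm thick along own x from -42 to +22 mm, axis 4.5 mm up; collar 11 mm thick to x = 30; rigid ring (outside 51, hole 37, wire 7 mm) in the xy plane, centred at x = +50 mm. Origin: on the worktop under the shank, where to pinch it. Starts with +x (ring end) within 0.5 rad of world +x.
- pin_ring (a point): Centre of the pin's ring hole, 50 mm from the pin's origin along its +x, 4.5 mm above its underside.
- pin_hook: Fixed dark steel hook stand, yaw within 0.3 rad. Origin: centre of its foot's underside (foot 100 mm across, 12 mm thick). Post 16 mm thick, 180 mm high. Arm 8 mm thick leaves the post towards own -x (to the robot), its axis 160 mm up, and turns up at the end, 78 to 94 mm from the post axis. A ring lowered flat over the tip and let go hangs on the arm.
- pin_hook_tip (a point): The hook's upturned tip (centre of its round end, 4 mm radius): 94 mm from the post axis in the stand's -x, 182 mm above the worktop, 22 mm above the arm's axis.
- door_stand: Fixed grey stand whose slot holds the door upright; origin at the centre of its underside. Footprint 70 (x) x 120 (y) mm; slot 18 mm wide, 106 mm long along y, floor 6 mm and walls 35 mm above the worktop, ends closed: the door must go straight up 30 mm to come out.
- door_leaf: Loose white door, 0.2 kg: panel 14 (x) x 100 (y) x 130 (z) mm, upright in the slot, underside 6 mm above the worktop, yaw within 0.35 rad. Origin: middle of underside, mass near panel middle. Front (-x, to robot) has a black knob 16 mm proud at y = 36, z = 70. Steel knuckle (outside 24, hole 14 mm, vertical) at y = -71 mm, z = 37 to 73. Pinch across the thickness at the top middle.
- leaf_bore (a point): Middle of the hole of the door's knuckle: at x = 0, y = -71, z = 55 mm in the door's frame; the hole runs along the door's z.
- jamb: Fixed wooden post 50 x 60 mm, 160 high, on a foot 90 x 80 x 8 mm; origin: centre of underside; front = own -x, left = +y, yaw within 0.25 rad. Hinge leaf on its front (to x = -28 mm) with two vertical knuckles (outside 24, hole 14 mm) at x = -46, y = 35: from 47 to 73 and 117 to 143 mm above the worktop. The 44 mm gap takes the door's 36 mm knuckle, brought in from the left (+y).
- jamb_bore (a point): Point on the axis of the jamb's knuckles, midway in the gap: x = -46, y = +35, z = 95 mm in the jamb's frame. When the door's knuckle is centred here the door's underside is 40 mm above the worktop and the door's y axis should lie along the jamb's y (door on the +y side).
- green_vial: Bystander: glass vial with green cap, 37 mm across, 78 mm high, origin under its centre. Leave standing.
- bottle: Bystander: white plastic infusion bottle with a paper slip, about 48 x 55 mm, 111 mm high, origin under it. Leave standing.
- small_vial: Bystander: small glass vial with purple cap, 29 mm across, 61 mm high, origin under its centre. Leave standing.

How it is judged:
On the way, in this order (a step that is already met when the one before it is completed fails the run):
1. the pin hangs by its ring on the hook, let go (contact force between hinge_pin and pin_hook above 0.1 N and x of pin_ring in the frame of pin_hook between -0.105 and -0.005 m and y of pin_ring in the frame of pin_hook between -0.03 and 0.03 m and z of pin_ring in the frame of pin_hook between 0.12 and 0.165 m and angle between hinge_pin's own x axis and vertical below 0.6 rad and contact force between the fingers and hinge_pin below 0.1 N), for 0.2 s.
2. the door is held in the gripper, lifted clear above its stand (contact force between the fingers and door_leaf above 2 N and height (world z) of door_leaf above 0.037 m), for 0.1 s.
At the end, for the whole second after the job is handed in: Pin hangs by its ring on the hook arm, let go, shank within 0.6 rad of vertical. Door still gripped: hole within 5 mm of the jamb axis sideways and in height, upright within 0.09 rad, in line within 0.2 rad on the left, underside over 30 mm up, at rest, under 1.5 N on the jamb (all of step 1 and contact force between the fingers and door_leaf above 2 N and horizontal distance between leaf_bore and jamb_bore below 0.005 m and z of leaf_bore in the frame of jamb_bore between -0.005 and 0.005 m and angle between door_leaf's own z axis and vertical below 0.09 rad and angle between the y axis of door_leaf and the y axis of jamb, either way round below 0.2 rad and y of door_leaf in the frame of jamb above 0.06 m and height (world z) of door_leaf above 0.03 m and contact force between door_leaf and jamb below 1.5 N and linear speed of door_leaf below 0.03 m/s); the arm keeps its last pose, push and grip.
It fails at once if the green vial is shifted over 30 mm or knocked over (distance of green_vial from where it was at the start of the episode above 0.03 m or angle between green_vial's own z axis and vertical above 0.4 rad).
It fails at once if the bottle is shifted over 30 mm or knocked over (distance of bottle from where it was at the start of the episode above 0.03 m or angle between bottle's own z axis and vertical above 0.4 rad).
It fails at once if the small vial is shifted over 30 mm or knocked over (distance of small_vial from where it was at the start of the episode above 0.03 m or angle between small_vial's own z axis and vertical above 0.4 rad).
It also fails if it takes over 48 s, if anything falls off the work surface, if the arm or the gripper's body presses on something with over 40 N, if the wrist force passes 120 N, or if a joint passes its speed limit or range.

## Working session

There is one attempt and no reset: what is moved stays moved. The work goes in short steps, Python scripts to look and compute and a tool call to move; the robot and the scene stay as the last step left them, time stands still between calls to the robot, and variables do not carry over. Pictures are saved under pics/ and viewed, at most 10 in all, crops included, and the job is handed in when it is done.

Besides the shell and the picture viewer there is one more tool, called after "Emit:" as name([rows], argument=value, ...), one row to a line, values as JSON. arm_command: Moves the arm, as the interface text tells. Its arguments: {"type":"object","properties":{"commands":{"type":"array"}},"required":["commands"]}

```bash
ls; mkdir -p pics; python3 - <<'E'
from rig import *
import cv2,numpy as np
print(env.sense())
ims=[capture(n) for n in("scene","side")]
for n,im in zip(("scene","side"),ims):
    c=calibration(n);print(n,c)
    cv2.imwrite(f"pics/{n}0.png",im)
    for t in["hinge_pin","pin_hook","door_stand","door_leaf","jamb","green_vial","bottle","small_vial"]:
        print(t,[(np.round(b["rect"]).tolist(),round(b["conf"],2)) for b in boxes_of(n,t)[:2]])
print(env.sense()["time_s"])
E
```

```text
pics
{'time_s': 0.0, 'joints': array([-1.45545482e+00,  5.28471718e-01,  1.43393694e+00,  3.53184621e-05,
        1.18138333e+00, -1.78534873e-01]), 'dq': array([-0.00054366, -0.0004549 , -0.00062244,  0.00091774, -0.00064887,
       -0.00046498]), 'effort': array([ 1.74280831e-03, -4.42343330e+01, -1.78026330e+01, -1.14474219e-04,
        8.41017027e-03,  3.21452262e-06]), 'tool_pos': array([ 0.18097678, -0.59751273,  0.25231914]), 'orientation': array([ 9.89224380e-01,  1.46403269e-01,  5.10615575e-05, -1.09859975e-03]), 'force': array([0.37492629, 0.73545441, 0.23932265]), 'wrist_torque': array([-0.03698213, -0.01615638,  0.01495779]), 'grasp_force': 0.0, 'grip_width': 0.08558109678846904}
scene {'fx': 521.9042041990325, 'fy': 521.9042041990325, 'cx': 273.00347580251616, 'cy': 206.03457821654396, 'distortion': array([0.02331117, 0.        , 0.        , 0.        , 0.        ]), 'eye': array([0.15686651, 0.78834582, 0.90474056]), 'rotation': array([-0.09440063,  0.41950804,  0.87819019, -0.20948393])}
hinge_pin [([301.0, 236.0, 343.0, 256.0], 0.64)]
pin_hook [([311.0, 141.0, 369.0,
[... 351 characters left out ...]
cy': 208.1085161782984, 'distortion': array([-0.03511542,  0.        ,  0.        ,  0.        ,  0.        ]), 'eye': array([0.20490353, 0.99632507, 0.65452995]), 'rotation': array([-0.08901354,  0.53362018,  0.83044375, -0.13300103])}
hinge_pin [([310.0, 249.0, 354.0, 262.0], 0.75)]
pin_hook [([311.0, 159.0, 364.0, 230.0], 0.86)]
door_stand [([238.0, 299.0, 290.0, 340.0], 0.76)]
door_leaf [([248.0, 254.0, 281.0, 330.0], 0.71)]
jamb [([252.0, 186.0, 291.0, 256.0], 0.56)]
green_vial [([196.0, 265.0, 217.0, 304.0], 0.82), ([179.0, 228.0, 200.0, 275.0], 0.37)]
bottle [([176.0, 230.0, 203.0, 274.0], 0.93), ([246.0, 255.0, 281.0, 328.0], 0.6)]
small_vial [([320.0, 266.0, 333.0, 298.0], 0.7)]
0.9
```

```bash
cat > h.py <<'E'
import numpy as np,cv2
from scipy.spatial.transform import Rotation as R
def cam(c):
    Rw=R.from_quat(c["rotation"]).as_matrix() if np.size(c["rotation"])==4 else np.array(c["rotation"])
    K=np.array([[c["fx"],0,c["cx"]],[0,c["fy"],c["cy"]],[0,0,1.]])
    return Rw@np.diag([1,-1,-1.]),np.array(c["eye"]),K,np.array(c["distortion"])
def proj(c,P):
    A,e,K,d=cam(c); return cv2.projectPoints((np.atleast_2d(P)-e)@A,np.zeros(3),np.zeros(3),K,d)[0][:,0]
def ray(c,uv):
    A,e,K,d=cam(c)
    p=cv2.undistortPoints(np.array(uv,float).reshape(-1,1,2),K,d)[:,0]
    r=np.c_[p,np.ones(len(p))]@A.T
    return e,r/np.linalg.norm(r,axis=1)[:,None]
def onz(c,uv,z):
    e,r=ray(c,uv); return e+r*((z-e[2])/r[:,2])[:,None]
E
python3 - <<'E'
import cv2,numpy as np
a=cv2.imread("pics/scene0.png")[110:360,150:390];b=cv2.imread("pics/side0.png")[120:370,150:390]
s=lambda x:cv2.resize(x,None,fx=2.4,fy=2.4,interpolation=cv2.INTER_CUBIC)
r=lambda x:cv2.resize(x,(400,417))
cv2.imwrite("pics/a.png",cv2.resize(a,(576,600),interpolation=cv2.INTER_CUBIC));cv2.imwrite("pics/b.png",cv2.resize(b,(576,600),interpolation=cv2.INTER_CUBIC))
E
```

```text
(no output)
```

View pics/a.png

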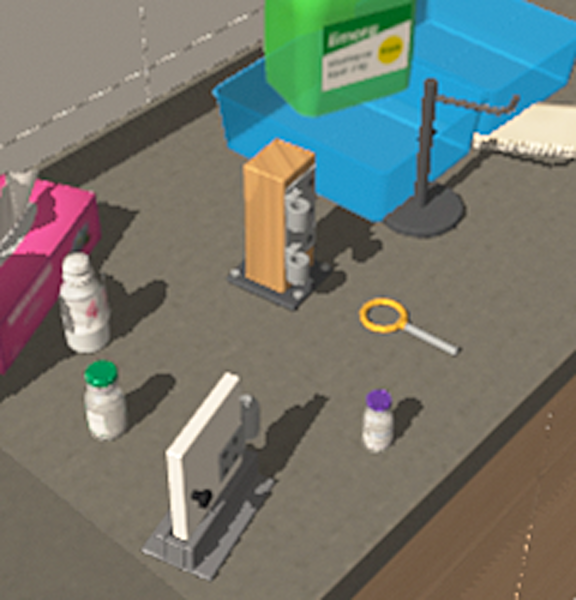

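View pics/b.png

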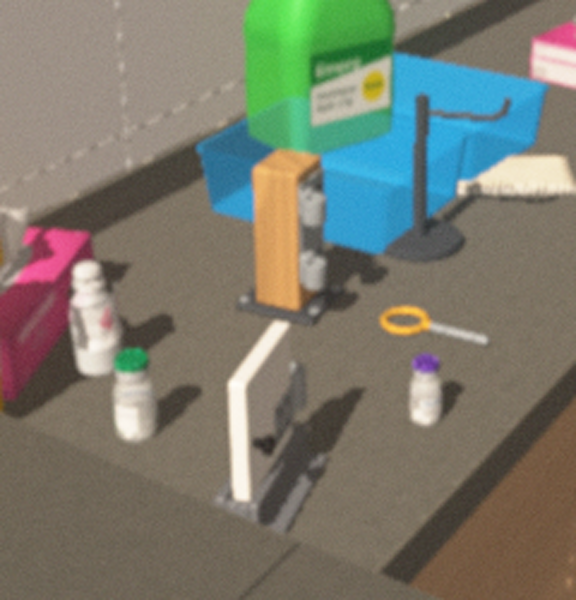

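The scene picture shows the pin (ring 384,315 / end 457,350 in the crop), the hook top right (tip 515,102), the jamb at centre, the door in its stand lower left, and the small vial at 378,420. The side view agrees. Next come rough positions.

```bash
cat > m.py <<'E'
from h import *
from scipy.optimize import least_squares
def fit(obs,x0,scale=2.):
    # obs: list of (calib, {model pt:(u,v)} list)
    def f(x):
        c,s=np.cos(x[2]),np.sin(x[2]); M=np.array([[c,-s,0],[s,c,0],[0,0,1]])
        return np.concatenate([((proj(cal,np.array(P)@M.T+[x[0],x[1],0])-np.array(uv))/1.0).ravel() for cal,P,uv in obs])
    r=least_squares(f,x0,loss="soft_l1",f_scale=scale)
    return r.x,np.round(f(r.x),1)
E
python3 - <<'E'
from rig import calibration
from m import *
S,D=calibration("scene"),calibration("side")
a=lambda *p:np.array(p)/2.4+[150,110]
b=lambda *p:np.array(p)/2.4+[150,120]
# pin
for n,c,k,ring,end in (("s",S,a,(384,315),(457,350)),("d",D,b,(405,320),(486,340))):
    print("pin ring,end",onz(c,k(ring,end),.0045).round(4).tolist())
for n,c,k,p in (("s",S,a,[(378,400),(103,374),(78,262)]),("d",D,b,[(425,363),(131,360),(88,270)])):
    for q,z in zip(p,(.058,.075,.108)): print("vials",onz(c,k(q),z).round(3).tolist())
# hook: foot centre top, post top, tip
H=[(0,0,.18),(-.094,0,.182),(0,0,.012)]
print("hook",*fit([(S,H,a((430,82),(516,100),(424,208))),(D,H,b((423,97),(507,100),(423,238)))],[.8,0,0]))
J=[(-.025,.03,.16),(-.025,-.03,.16),(.025,.03,.16),(-.025,.03,.008)]
print("jamb",*fit([(S,J,a((280,175),(315,155),(246,163),(282,291))),(D,J,b((302,170),(321,156),(258,163),(302,307)))],[.6,.2,0]))
L=[(-.007,.05,.136),(.007,.05,.136),(-.007,-.05,.136),(.007,-.05,.136),(-.007,.05,.04)]
print("door",*fit([(S,L,a((187,455),(170,450),(241,379),(229,374),(188,530))),(D,L,b((250,385),(231,384),(290,325),(277,321),(250,490)))],[.5,.3,0]))
print(env.sense()) if 0 else None
w=calibration("wrist");print(w)
E
```

```text
pin ring,end [[0.4984, -0.1242, 0.0045], [0.4112, -0.1101, 0.0045]]
pin ring,end [[0.5021, -0.1258, 0.0045], [0.4149, -0.1113, 0.0045]]
vials [[0.437, 0.038, 0.058]]
vials [[0.67, 0.138, 0.075]]
vials [[0.755, 0.048, 0.108]]
vials [[0.44, 0.036, 0.058]]
vials [[0.676, 0.136, 0.075]]
vials [[0.759, 0.052, 0.108]]
hook [ 0.53308025 -0.30572408  0.0871095 ] [ 0.2  0.3  0.2 -0.2 -2.  -0.9  0.6  0.3  1.6  1.  -0.9 -0.5]
jamb [ 0.62917697 -0.13905834 -0.10950561] [ 2.   0.8  0.7 -3.  -1.1 -1.   0.9 -0.1 -1.3  1.8  1.5 -1.1 -1.8  1.4
 -0.4  1.4]
door [0.53303488 0.183758   0.01183129] [-1.7  0.6 -1.   0.2  0.3 -1.6 -0.8 -1.7  0.1  0.8 -0.3  0.5  0.4 -0.3
  1.5 -0.8  0.1 -0.2  1.4  0.7]
{'fx': 348.3792578869946, 'fy': 348.3792578869946, 'cx': 277.3356246500724, 'cy': 211.049993749009, 'distortion': array([-0.0279666,  0.       ,  0.       ,  0.       ,  0.       ]), 'eye': array([ 0.24601505, -0.5780511 ,  0.37365129]), 'rotation': array([-0.1093373 ,  0.0811805 , -0.59075881,  0.79527298])}
```

```bash
cat > plan.py <<'E'
from h import *
from rig import env
def plan(p,yaw,n=None,tool0=None,smax=.95):
    """tool-down target: rows (turn, shift) from the measured pose"""
    s=env.sense(); R0=R.from_quat(s["orientation"]); p0=np.array(s["tool_pos"])
    Rt=R.from_euler("z",yaw)*R.from_euler("x",np.pi)
    rv=(R0.inv()*Rt).as_rotvec()/np.deg2rad(6)
    L=R0.inv().apply(np.array(p)-p0)/.04
    print("t",s["time_s"],"at",p0.round(4),"total turn",rv.round(2),"total shift",L.round(2),"(in start axes)",
      "f",s["force"].round(2),"w",round(s["grip_width"],4),round(s["grasp_force"],1))
    n=n or int(np.ceil(max(np.abs(rv).max(),np.linalg.norm(L)/1.2, np.abs(L).max())/smax))
    # rows: turn split evenly; shift in axes as they then stand (before the row's turn)
    for i in range(n):
        Ri=R0*R.from_rotvec(rv*np.deg2rad(6)*i/n)
        print("[",(rv/n).round(2).tolist(),",",(Ri.inv().apply(np.array(p)-p0)/.04/n).round(2).tolist(),", 1],")
E
python3 - <<'E'
from plan import *
from rig import calibration
w=calibration("wrist"); s=env.sense(); T=R.from_quat(s["orientation"])
A,e,K,d=cam(w)
print("cam offset in tool",T.inv().apply(e-s["tool_pos"]).round(4)); print("cam axes in tool (cols x,y(down),z fwd)",(T.inv().as_matrix()@A).round(3).tolist())
plan([.41,-.117,.25],-.165)
E
```

```text
cam offset in tool [ 0.068  -0.0004 -0.1203]
cam axes in tool (cols x,y(down),z fwd) [[-0.001, -0.963, -0.27], [1.0, -0.001, -0.0], [-0.0, -0.27, 0.963]]
t 0.9 at [ 0.181  -0.5982  0.2533] total turn [ 0.   -0.    4.38] total shift [ 8.96 -9.86  0.08] (in start axes) f [ 0.48 -0.28 -0.2 ] w 0.0853 0.0
[ [0.0, -0.0, 0.37] , [0.75, -0.82, 0.01] , 1],
[ [0.0, -0.0, 0.37] , [0.71, -0.85, 0.01] , 1],
[ [0.0, -0.0, 0.37] , [0.68, -0.88, 0.01] , 1],
[ [0.0, -0.0, 0.37] , [0.65, -0.9, 0.01] , 1],
[ [0.0, -0.0, 0.37] , [0.61, -0.93, 0.01] , 1],
[ [0.0, -0.0, 0.37] , [0.58, -0.95, 0.01] , 1],
[ [0.0, -0.0, 0.37] , [0.54, -0.97, 0.01] , 1],
[ [0.0, -0.0, 0.37] , [0.5, -0.99, 0.01] , 1],
[ [0.0, -0.0, 0.37] , [0.46, -1.01, 0.01] , 1],
[ [0.0, -0.0, 0.37] , [0.43, -1.03, 0.01] , 1],
[ [0.0, -0.0, 0.37] , [0.39, -1.04, 0.01] , 1],
[ [0.0, -0.0, 0.37] , [0.35, -1.05, 0.01] , 1],
```

Emit:
arm_command([
  [[0, 0, 0.5], [0.7, -0.8, 0], 1],
  [[0, 0, 0.5], [0.7, -0.8, 0], 1],
  [[0, 0, 0.5], [0.7, -0.8, 0], 1],
  [[0, 0, 0.5], [0.6, -0.8, 0], 1],
  [[0, 0, 0.5], [0.6, -0.9, 0], 1],
  [[0, 0, 0.5], [0.5, -0.9, 0], 1],
  [[0, 0, 0.5], [0.5, -0.9, 0], 1],
  [[0, 0, 0.5], [0.5, -0.9, 0], 1],
])

```text
time_s: 1.7
tool_pos: [0.3425, -0.3039, 0.2536]
orientation: [0.998, -0.064, 0.0, 0.0]
force: [0.6, 0.1, 0.3]
grip_width: 0.0857
grasp_force: 0.0
```

```bash
python3 -c "
from plan import *
plan([.41,-.117,.25],-.165,8)"
```

```text
t 1.7 at [ 0.3425 -0.3039  0.2536] total turn [ 0.   -0.    0.35] total shift [ 1.08 -4.85  0.09] (in start axes) f [0.62 0.06 0.31] w 0.0857 0.0
[ [0.0, -0.0, 0.04] , [0.13, -0.61, 0.01] , 1],
[ [0.0, -0.0, 0.04] , [0.13, -0.61, 0.01] , 1],
[ [0.0, -0.0, 0.04] , [0.13, -0.61, 0.01] , 1],
[ [0.0, -0.0, 0.04] , [0.13, -0.61, 0.01] , 1],
[ [0.0, -0.0, 0.04] , [0.12, -0.61, 0.01] , 1],
[ [0.0, -0.0, 0.04] , [0.12, -0.61, 0.01] , 1],
[ [0.0, -0.0, 0.04] , [0.12, -0.61, 0.01] , 1],
[ [0.0, -0.0, 0.04] , [0.12, -0.61, 0.01] , 1],
```

```bash
cat > snap.py <<'E'
import sys,pickle,cv2
from rig import *
n=sys.argv[1]; c=calibration("wrist"); im=capture("wrist"); cv2.imwrite(f"pics/{n}.png",im); pickle.dump(c,open(f"pics/{n}.pkl","wb"))
for t in sys.argv[2:]: print(t,[([round(float(v)) for v in b["rect"]],round(b["conf"],2)) for b in boxes_of("wrist",t)[:2]])
E
python3 snap.py w1 pin_hook
```

```text
pin_hook [([212, 0, 303, 54], 0.87), ([51, 18, 102, 142], 0.36)]
```

Emit:
arm_command([
  [[0, 0, 0.35], [0.1, -0.6, 0], 1],
  [[0, 0, 0], [0.1, -0.6, 0], 1],
  [[0, 0, 0], [0.1, -0.6, 0], 1],
  [[0, 0, 0], [0.1, -0.6, 0], 1],
  [[0, 0, 0], [0.1, -0.6, 0], 1],
  [[0, 0, 0], [0.1, -0.6, 0], 1],
  [[0, 0, 0], [0.1, -0.6, 0], 1],
  [[0, 0, 0], [0.1, -0.6, 0], 1],
])

```text
time_s: 2.6
tool_pos: [0.4042, -0.121, 0.2536]
orientation: [0.997, -0.081, 0.0, 0.0]
force: [-0.7, -0.8, 0.1]
grip_width: 0.0854
grasp_force: 0.0
```

```bash
python3 snap.py w2 hinge_pin jamb; python3 - <<'E'
import cv2,numpy as np
a=cv2.imread("pics/w1.png");b=cv2.imread("pics/w2.png")
cv2.imwrite("pics/w12.png",np.hstack([cv2.resize(a,(400,300)),cv2.resize(b,(400,300))]))
cv2.imwrite("pics/w2x.png",cv2.resize(b,(784,588)));cv2.imwrite("pics/w1x.png",cv2.resize(a,(784,588)))
E
```

```text
hinge_pin [([240, 58, 294, 182], 0.94)]
jamb []
```

View pics/w1x.png

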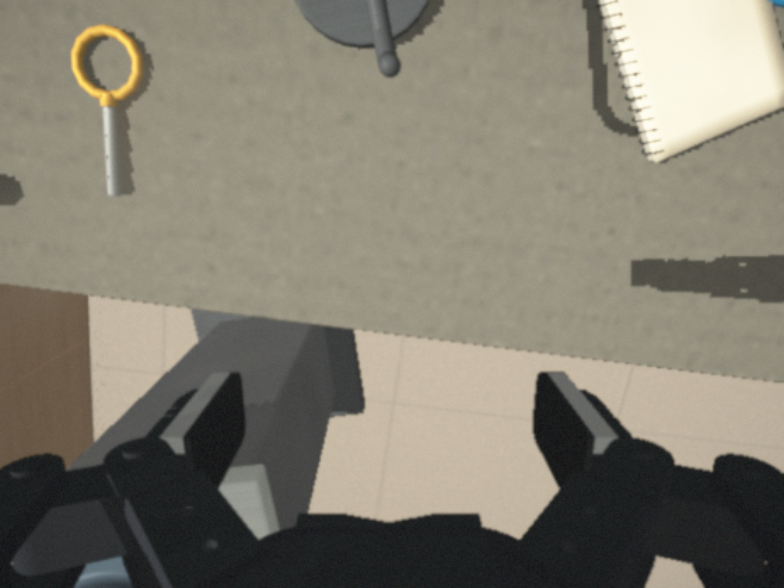

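View pics/w2x.png

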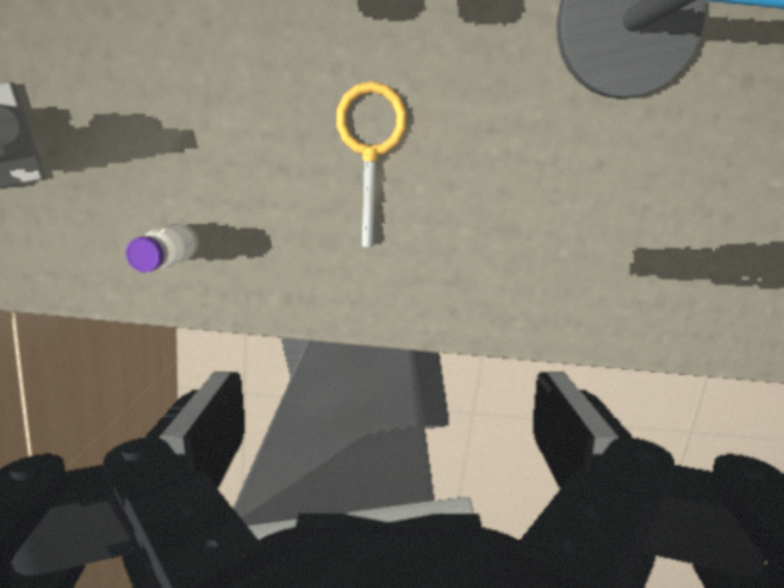

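w1 shows the hook tip at (389,65) and the pin at (107,63)–(118,194). w2 shows the pin ring at (371,118), its shank end at (368,245), the hook tip at (632,18) and part of the foot disc. I'll triangulate from these.

```bash
python3 - <<'E'
from plan import *
import pickle
from scipy.optimize import least_squares
c1,c2=[pickle.load(open(f"pics/w{i}.pkl","rb")) for i in(1,2)]
k=lambda *p:np.array(p)/1.4
for c,p in((c1,k((107,63),(118,192))),(c2,k((371,118),(368,244)))):
    q=onz(c,p,.0045); v=q[0]-q[1]; print(q.round(4).tolist(),np.linalg.norm(v).round(4),"yaw",np.arctan2(v[1],v[0]).round(3))
# tip
print("tip z=.182",onz(c1,k((389,65)),.182).round(4),onz(c2,k((631,17)),.182).round(4))
# foot circle on z=.012
P=np.vstack([onz(c1,k((297,0),(320,27),(365,46),(405,36),(430,0)),.012),onz(c2,k((557,20),(575,65),(623,98),(670,86),(698,52)),.012)])
r=least_squares(lambda x:np.hypot(*(P[:,:2]-x).T)-.05,[.53,-.3]);print("foot",r.x.round(4),(r.fun*1000).round(1))
E
```

```text
[[0.5012, -0.1246, 0.0045], [0.4131, -0.1087, 0.0045]] 0.0895 yaw -0.18
[[0.5016, -0.1243, 0.0045], [0.4121, -0.1065, 0.0045]] 0.0912 yaw -0.197
tip z=.182 [[ 0.4426 -0.3168  0.182 ]] [[ 0.5062 -0.2254  0.182 ]]
foot [ 0.5354 -0.312 ] [-0.8 -1.8  0.   1.9 -0.7  3.8 -1.3  0.4  1.2 -0.1]
```

```bash
python3 -c "
from plan import *
plan([.4523,-.115,.0235],-.19,7)"
```

```text
t 2.75 at [ 0.404  -0.1208  0.2535] total turn [ 0.01 -0.01  0.29] total shift [ 1.17 -0.34  5.75] (in start axes) f [ 0.29  0.25 -0.51] w 0.0855 0.0
[ [0.0, -0.0, 0.04] , [0.17, -0.05, 0.82] , 1],
[ [0.0, -0.0, 0.04] , [0.17, -0.05, 0.82] , 1],
[ [0.0, -0.0, 0.04] , [0.17, -0.05, 0.82] , 1],
[ [0.0, -0.0, 0.04] , [0.17, -0.05, 0.82] , 1],
[ [0.0, -0.0, 0.04] , [0.17, -0.05, 0.82] , 1],
[ [0.0, -0.0, 0.04] , [0.17, -0.05, 0.82] , 1],
[ [0.0, -0.0, 0.04] , [0.17, -0.05, 0.82] , 1],
```

Emit:
arm_command([
  [[0, 0, 0.3], [0.3, -0.1, 0.9], 0],
  [[0, 0, 0], [0.3, -0.1, 0.9], 0],
  [[0, 0, 0], [0.3, -0.1, 0.9], 0],
  [[0, 0, 0], [0.27, -0.04, 0.9], 0],
  [[0, 0, 0], [0, 0, 0.9], 0],
  [[0, 0, 0], [0, 0, 0.75], 0],
  [[0, 0, 0], [0, 0, 0.3], 0],
  [[0, 0, 0], [0, 0, 0], 0],
])

```text
time_s: 3.55
tool_pos: [0.4515, -0.1169, 0.03]
orientation: [0.995, -0.097, -0.001, -0.0]
force: [-0.3, 0.3, 0.0]
grip_width: 0.0428
grasp_force: 0.0
```

```bash
python3 -c "
from plan import *
plan([.4523,-.115,.0235],-.19,1)"; python3 snap.py w3 hinge_pin
```

```text
t 3.55 at [ 0.4515 -0.1169  0.03  ] total turn [-0.01  0.03 -0.04] total shift [ 0.01 -0.05  0.16] (in start axes) f [-0.31  0.26  0.03] w 0.0428 0.0
[ [-0.01, 0.03, -0.04] , [0.01, -0.05, 0.16] , 1],
hinge_pin [([210, 92, 334, 356], 0.89)]
```

View pics/w3.png

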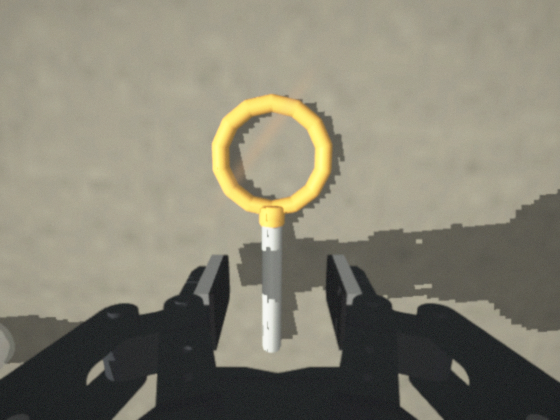

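The fingers straddle the shank at (272,290) with the pin well aligned. I'll lower and close.

Emit:
arm_command([
  [[0, 0, 0], [0, -0.05, 0.16], 0],
  [[0, 0, 0], [0, 0, 0], -0.4],
  [[0, 0, 0], [0, 0, 0], -1],
  [[0, 0, 0], [0, 0, 0], -1],
  [[0, 0, 0], [0, 0, 0], -1],
  [[0, 0, 0], [0, 0, 0], -1],
  [[0, 0, 0], [0, 0, 0], -1],
  [[0, 0, 0], [0, 0, 0], -1],
])

```text
time_s: 4.45
tool_pos: [0.4528, -0.1142, 0.0252]
orientation: [0.995, -0.096, 0.0, 0.0]
force: [0.1, 1.3, 6.0]
grip_width: 0.0057
grasp_force: 59.1
```

```bash
python3 -c "
from plan import *
plan([.4523,-.115,.24],-.19,6)"
```

```text
t 4.45 at [ 0.4528 -0.1142  0.0252] total turn [ 0.   -0.01 -0.03] total shift [-0.    0.02 -5.37] (in start axes) f [0.05 1.3  6.03] w 0.0057 59.1
[ [0.0, -0.0, -0.0] , [-0.0, 0.0, -0.89] , 1],
[ [0.0, -0.0, -0.0] , [-0.0, 0.0, -0.89] , 1],
[ [0.0, -0.0, -0.0] , [-0.0, 0.0, -0.89] , 1],
[ [0.0, -0.0, -0.0] , [-0.0, 0.0, -0.89] , 1],
[ [0.0, -0.0, -0.0] , [-0.0, 0.0, -0.89] , 1],
[ [0.0, -0.0, -0.0] , [-0.0, 0.0, -0.89] , 1],
```

Emit:
arm_command([
  [[0, 0, 0], [0, 0, -0.3], -1],
  [[0, 0, 0], [0, 0, -0.6], -1],
  [[0, 0, 0], [0, 0, -0.9], -1],
  [[0, 0, 0], [0, 0, -0.9], -1],
  [[0, 0, 0], [0, 0, -0.9], -1],
  [[0, 0, 0], [0, 0, -0.9], -1],
  [[0, 0, 0], [0, 0, -0.9], -1],
  [[0, 0, 0], [0, 0, 0], -1],
])

```text
time_s: 5.25
tool_pos: [0.4547, -0.1153, 0.2457]
orientation: [0.995, -0.096, 0.005, 0.002]
force: [0.9, -0.2, 0.2]
grip_width: 0.006
grasp_force: 58.7
```

```bash
python3 snap.py w4 hinge_pin jamb; python3 -c "
from plan import *
plan([.4,-.3,.24],-.1,6)
import pickle
c=pickle.load(open('pics/w4.pkl','rb'))
"
```

```text
hinge_pin [([214, 96, 342, 364], 0.69)]
jamb [([176, 0, 302, 62], 0.58)]
t 5.4 at [ 0.4516 -0.1137  0.2407] total turn [-0.    0.01 -0.89] total shift [-0.37  4.82  0.02] (in start axes) f [ 0.29  0.84 -1.18] w 0.0057 58.7
[ [-0.0, 0.0, -0.15] , [-0.06, 0.8, 0.0] , 1],
[ [-0.0, 0.0, -0.15] , [-0.07, 0.8, 0.0] , 1],
[ [-0.0, 0.0, -0.15] , [-0.09, 0.8, 0.0] , 1],
[ [-0.0, 0.0, -0.15] , [-0.1, 0.8, 0.0] , 1],
[ [-0.0, 0.0, -0.15] , [-0.11, 0.8, 0.0] , 1],
[ [-0.0, 0.0, -0.15] , [-0.12, 0.8, 0.0] , 1],
```

View pics/w4.png

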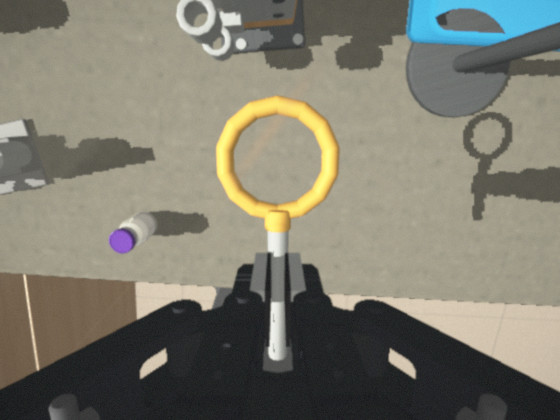

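```bash
python3 - <<'E'
from plan import *
import pickle
c=pickle.load(open('pics/w4.pkl','rb')); T=R.from_quat([.9954,-.0958,0,0])
e,r=ray(c,[(277.5,157),(217,157),(339,157),(277.5,97),(277.5,218)])
A,_,_,_=cam(c); s=env.sense(); T=R.from_quat(s["orientation"])
el=T.inv().apply(e-s["tool_pos"]); rl=T.inv().apply(r)
for d in(.010,.014,.018,.022):
    print(d,(el+rl*((d-el[2])/rl[:,2])[:,None]).round(4)[:,:2].tolist())
# jamb knuckles
print("upper knuckle top z.143",onz(c,[(196,14)],.143).round(4),"lower top z.073",onz(c,[(215,40)],.073).round(4))
F=onz(c,[(409,60),(409,85),(430,110),(460,118),(495,100),(508,75)],.012)
from scipy.optimize import least_squares
q=least_squares(lambda x:np.hypot(*(F[:,:2]-x).T)-.05,[.53,-.3]);print("foot",q.x.round(4),(q.fun*1000).round(1))
plan([.40,-.3194,.24],.06,7)
E
```

```text
0.01 [[0.0551, 0.0007], [0.0551, -0.0228], [0.0551, 0.0247], [0.0774, 0.0007], [0.0304, 0.0007]]
0.014 [[0.0547, 0.0007], [0.0547, -0.0235], [0.0546, 0.0254], [0.0776, 0.0008], [0.0293, 0.0007]]
0.018 [[0.0542, 0.0008], [0.0543, -0.0241], [0.0542, 0.0261], [0.0778, 0.0008], [0.0281, 0.0008]]
0.022 [[0.0538, 0.0008], [0.0538, -0.0248], [0.0538, 0.0268], [0.078, 0.0008], [0.0269, 0.0008]]
upper knuckle top z.143 [[ 0.5867 -0.0929  0.143 ]] lower top z.073 [[ 0.5866 -0.0921  0.073 ]]
foot [ 0.5351 -0.31  ] [-0.2  1.2 -1.2  0.1  0.9 -0.4]
t 5.4 at [ 0.4516 -0.1137  0.2407] total turn [-0.    0.01 -2.42] total shift [-0.28  5.29  0.02] (in start axes) f [ 0.29  0.84 -1.18] w 0.0057 58.7
[ [-0.0, 0.0, -0.35] , [-0.04, 0.76, 0.0] , 1],
[ [-0.0, 0.0, -0.35] , [-0.07, 0.75, 0.0] , 1],
[ [-0.0, 0.0, -0.35] , [-0.09, 0.75, 0.0] , 1],
[ [-0.0, 0.0, -0.35] , [-0.12, 0.75, 0.0] , 1],
[ [-0.0, 0.0, -0.35] , [-0.15, 0.74, 0.0] , 1],
[ [-0.0, 0.0, -0.35] , [-0.18, 0.74, 0.0] , 1],
[ [-0.0, 0.0, -0.35] , [-0.2, 0.73, 0.0] , 1],
```

Emit:
arm_command([
  [[0, 0, -0.35], [0, 0.75, 0], -1],
  [[0, 0, -0.35], [-0.1, 0.75, 0], -1],
  [[0, 0, -0.35], [-0.1, 0.75, 0], -1],
  [[0, 0, -0.35], [-0.15, 0.75, 0], -1],
  [[0, 0, -0.35], [-0.15, 0.75, 0], -1],
  [[0, 0, -0.35], [-0.2, 0.75, 0], -1],
  [[0, 0, -0.3], [-0.2, 0.7, 0], -1],
  [[0, 0, 0], [0, 0, 0], -1],
])

```text
time_s: 6.2
tool_pos: [0.3981, -0.3221, 0.2391]
orientation: [1.0, 0.027, -0.001, -0.0]
force: [0.5, 0.2, -0.8]
grip_width: 0.0058
grasp_force: 58.8
```

```bash
python3 snap.py w5; python3 -c "
from plan import *
plan([.3967,-.3186,.24],.06,1)"
```

```text
t 6.25 at [ 0.398  -0.3198  0.239 ] total turn [-0.03  0.02 -0.05] total shift [-0.03 -0.03 -0.03] (in start axes) f [0.55 0.74 0.14] w 0.0058 58.8
[ [-0.03, 0.02, -0.05] , [-0.03, -0.03, -0.03] , 1],
```

View pics/w5.png

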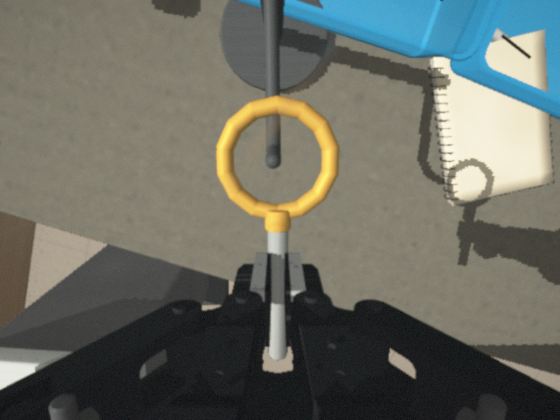

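The tip shows at (273,157) inside the ring hole, whose centre is at (277.5,157). I'll account for the parallax and then lower.

```bash
python3 - <<'E'
from plan import *
import pickle
c=pickle.load(open('pics/w5.pkl','rb')); s=env.sense(); T=R.from_quat(s["orientation"])
t=onz(c,[(273,158)],.182)[0]; ring=s["tool_pos"]+T.apply([.053,.001,.018])
print("tip",t.round(4),"ring",ring.round(4),"tip-ring in tool",T.inv().apply(t-ring).round(4))
F=onz(c,[(221,30),(227,58),(245,82),(275,91),(310,80),(330,50)],.012)
from scipy.optimize import least_squares
q=least_squares(lambda x:np.hypot(*(F[:,:2]-x).T)-.05,[.53,-.3]);print("foot",q.x.round(4),(q.fun*1000).round(1))
E
```

```text
tip [ 0.4439 -0.3169  0.182 ] ring [ 0.451  -0.3179  0.2208] tip-ring in tool [-0.0069 -0.0012  0.0389]
foot [ 0.5351 -0.3134] [ 0.7  0.   0.6 -0.9  0.2  0.9]
```

Emit:
arm_command([
  [[0, 0, 0], [0, -0.03, 0.3], -1],
  [[0, 0, 0], [0, 0, 0.3], -1],
  [[0, 0, 0], [0, 0, 0.3], -1],
  [[0, 0, 0], [0, 0, 0.25], -1],
  [[0, 0, 0], [0, 0, 0.1], -1],
  [[0, 0, 0], [0, 0, 0], -1],
  [[0, 0, 0], [0, 0, 0], -1],
  [[0, 0, 0], [0, 0, 0], -1],
])

```text
time_s: 7.05
tool_pos: [0.3994, -0.3181, 0.1914]
orientation: [1.0, 0.029, 0.0, 0.0]
force: [0.0, 0.5, -0.5]
grip_width: 0.006
grasp_force: 58.8
```

```bash
python3 -c "
from plan import *
s=env.sense();T=R.from_quat(s['orientation']);print((s['tool_pos']+T.apply([.053,.001,.018])).round(4),s['force'])"
```

```text
[ 0.4524 -0.3161  0.1734] [ 0.02680118  0.52135215 -0.49794932]
```

Emit:
arm_command([
  [[0, 0, 0], [0, 0, 0.05], -1],
  [[0, 0, 0], [0, 0, 0], -0.5],
  [[0, 0, 0], [0, 0, 0], 0],
  [[0, 0, 0], [0, 0, 0], 0.3],
  [[0, 0, 0], [0, 0, 0], 0.3],
  [[0, 0, 0], [0, 0, 0], 0.3],
  [[0, 0, 0], [0, 0, 0], 0.3],
  [[0, 0, 0], [0, 0, 0], 0.3],
])

```text
time_s: 7.85
tool_pos: [0.3991, -0.3179, 0.1889]
orientation: [1.0, 0.029, -0.0, -0.0]
force: [-0.2, -0.1, 0.2]
grip_width: 0.0555
grasp_force: 0.0
```

```bash
python3 snap.py w6; python3 - <<'E'
from rig import *
import cv2,numpy as np
w=cv2.imread("pics/w6.png"); s=capture("side")[140:260,280:400]
cv2.imwrite("pics/w6s.png",np.hstack([cv2.resize(w,(400,300)),cv2.resize(s,(300,300),interpolation=cv2.INTER_CUBIC)]))
E
```

```text
(no output)
```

View pics/w6s.png

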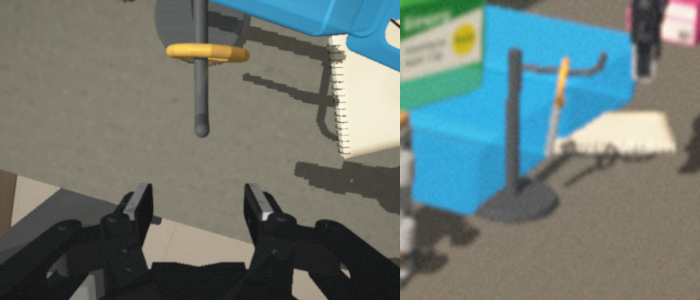

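The pin hangs on the arm by its ring: the ring spans the arm in the wrist view, and the shank hangs down in the side view. Next is the door.

```bash
python3 -c "
from plan import *
plan([.52,.15,.285],1.58,16)"
```

```text
t 7.95 at [ 0.3991 -0.3179  0.1889] total turn [ -0.     0.   -14.53] total shift [  3.7 -11.5  -2.4] (in start axes) f [ 0.29 -0.07 -0.06] w 0.0554 0.0
[ [-0.0, 0.0, -0.91] , [0.23, -0.72, -0.15] , 1],
[ [-0.0, 0.0, -0.91] , [0.3, -0.69, -0.15] , 1],
[ [-0.0, 0.0, -0.91] , [0.36, -0.66, -0.15] , 1],
[ [-0.0, 0.0, -0.91] , [0.42, -0.62, -0.15] , 1],
[ [-0.0, 0.0, -0.91] , [0.48, -0.58, -0.15] , 1],
[ [-0.0, 0.0, -0.91] , [0.53, -0.53, -0.15] , 1],
[ [-0.0, 0.0, -0.91] , [0.58, -0.48, -0.15] , 1],
[ [-0.0, 0.0, -0.91] , [0.63, -0.42, -0.15] , 1],
[ [-0.0, 0.0, -0.91] , [0.66, -0.36, -0.15] , 1],
[ [-0.0, 0.0, -0.91] , [0.69, -0.3, -0.15] , 1],
[ [-0.0, 0.0, -0.91] , [0.72, -0.23, -0.15] , 1],
[ [-0.0, 0.0, -0.91] , [0.74, -0.16, -0.15] , 1],
[ [-0.0, 0.0, -0.91] , [0.75, -0.09, -0.15] , 1],
[ [-0.0, 0.0, -0.91] , [0.75, -0.02, -0.15] , 1],
[ [-0.0, 0.0, -0.91] , [0.75, 0.05, -0.15] , 1],
[ [-0.0, 0.0, -0.91] , [0.74, 0.13, -0.15] , 1],
```

Emit:
arm_command([
  [[0, 0, 0], [0, 0, -0.9], 0.3],
  [[0, 0, 0], [0, 0, -0.9], 0.3],
  [[0, 0, -0.9], [0, 0, -0.6], 1],
  [[0, 0, -0.9], [0.3, -0.8, 0], 1],
  [[0, 0, -0.9], [0.4, -0.8, 0], 1],
  [[0, 0, -0.9], [0.5, -0.7, 0], 1],
  [[0, 0, -0.9], [0.5, -0.7, 0], 1],
  [[0, 0, -0.9], [0.6, -0.6, 0], 1],
])

```text
time_s: 8.75
tool_pos: [0.438, -0.1483, 0.285]
orientation: [0.951, 0.308, -0.0, -0.0]
force: [0.2, -0.2, -0.9]
grip_width: 0.0851
grasp_force: 0.0
```

```bash
python3 -c "
from plan import *
plan([.52,.15,.285],1.58,10)"
```

```text
t 8.75 at [ 0.438  -0.1483  0.285 ] total turn [-0.  -0.  -9.1] total shift [ 6.04 -4.84  0.  ] (in start axes) f [ 0.23 -0.19 -0.86] w 0.0851 0.0
[ [-0.0, -0.0, -0.91] , [0.6, -0.48, 0.0] , 1],
[ [-0.0, -0.0, -0.91] , [0.65, -0.42, 0.0] , 1],
[ [-0.0, -0.0, -0.91] , [0.68, -0.36, 0.0] , 1],
[ [-0.0, -0.0, -0.91] , [0.72, -0.29, 0.0] , 1],
[ [-0.0, -0.0, -0.91] , [0.74, -0.22, -0.0] , 1],
[ [-0.0, -0.0, -0.91] , [0.76, -0.15, -0.0] , 1],
[ [-0.0, -0.0, -0.91] , [0.77, -0.08, -0.0] , 1],
[ [-0.0, -0.0, -0.91] , [0.77, -0.01, -0.0] , 1],
[ [-0.0, -0.0, -0.91] , [0.77, 0.07, -0.0] , 1],
[ [-0.0, -0.0, -0.91] , [0.76, 0.14, -0.0] , 1],
```

```bash
python3 snap.py w7 jamb
```

```text
jamb [([311, 0, 461, 80], 0.95)]
```

Emit:
arm_command([
  [[0, 0, -1], [0.7, -0.5, 0], 1],
  [[0, 0, -1], [0.7, -0.5, 0], 1],
  [[0, 0, -1], [0.8, -0.4, 0], 1],
  [[0, 0, -1], [0.8, -0.3, 0], 1],
  [[0, 0, -1], [0.9, -0.2, 0], 1],
  [[0, 0, -1], [0.9, -0.1, 0], 1],
  [[0, 0, -1], [0.9, 0, 0], 1],
  [[0, 0, -1], [0.9, 0.1, 0], 1],
])

```text
time_s: 9.65
tool_pos: [0.5217, 0.1224, 0.2849]
orientation: [0.744, 0.668, -0.0, 0.0]
force: [0.3, -0.3, -0.3]
grip_width: 0.0852
grasp_force: 0.0
```

```bash
python3 -c "
from plan import *
plan([.52,.15,.285],1.58,4)"; python3 snap.py w8 door_leaf door_stand
python3 - <<'E'
import cv2,numpy as np
a=cv2.imread("pics/w7.png");b=cv2.imread("pics/w8.png")
cv2.imwrite("pics/w78.png",np.vstack([a[:210],b])[:,:] if 0 else np.hstack([cv2.resize(a,(400,300)),cv2.resize(b,(400,300))]))
cv2.imwrite("pics/w7x.png",a); 
E
```

```text
t 9.65 at [0.5217 0.1224 0.2849] total turn [ 0.    0.01 -1.1 ] total shift [ 0.68 -0.12 -0.  ] (in start axes) f [ 0.32 -0.27 -0.3 ] w 0.0852 0.0
[ [0.0, 0.0, -0.28] , [0.17, -0.03, -0.0] , 1],
[ [0.0, 0.0, -0.28] , [0.17, -0.02, -0.0] , 1],
[ [0.0, 0.0, -0.28] , [0.17, -0.02, -0.0] , 1],
[ [0.0, 0.0, -0.28] , [0.17, -0.01, -0.0] , 1],
door_leaf [([256, 47, 305, 208], 0.58)]
door_stand [([242, 58, 321, 176], 0.65)]
```

View pics/w78.png

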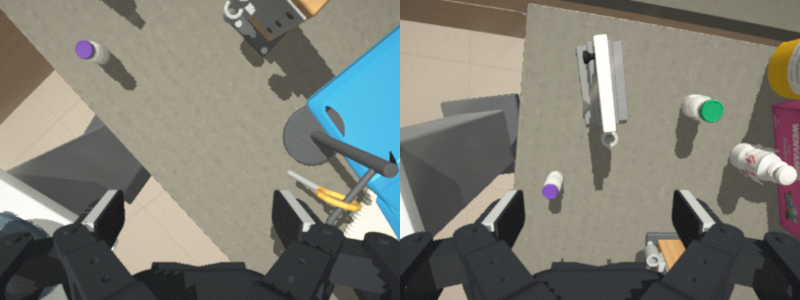

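w8 shows the door top strip from about (280,49) to (292,180), with its knuckle ring at (294,196), and the jamb knuckles at the bottom near (352,360). I'll do the rest numerically.

```bash
python3 - <<'E'
import cv2,numpy as np
b=cv2.imread("pics/w8.png"); g=cv2.cvtColor(b,cv2.COLOR_BGR2GRAY)
for v in (46,49,52,60,80,100,120,140,160,175,180,184,188): print(v,g[v,268:312].tolist())
print("knuckle")
for v in range(180,212,2): print(v,g[v,278:312:2].tolist())
a=cv2.imread("pics/w7.png"); ga=cv2.cvtColor(a,cv2.COLOR_BGR2GRAY)
print("jamb upper knuckle w7")
for v in range(0,34,2): print(v,ga[v,308:350:2].tolist())
E
```

```text
46 [151, 152, 149, 149, 150, 148, 146, 148, 146, 146, 146, 147, 148, 148, 149, 146, 147, 147, 146, 145, 145, 146, 144, 146, 147, 147, 147, 144, 146, 147, 144, 144, 144, 144, 141, 144, 146, 147, 147, 146, 148, 149, 147, 149]
49 [149, 148, 148, 163, 187, 204, 217, 227, 237, 245, 248, 249, 249, 250, 251, 252, 254, 254, 255, 254, 246, 204, 156, 150, 148, 147, 148, 149, 150, 149, 147, 145, 147, 142, 145, 140, 145, 143, 144, 146, 145, 147, 145, 147]
52 [147, 150, 178, 230, 252, 254, 254, 254, 254, 254, 254, 254, 254, 254, 254, 254, 254, 254, 254, 254, 252, 240, 183, 151, 151, 151, 152, 154, 153, 151, 149, 148, 146, 148, 146, 144, 145, 145, 146, 147, 147, 149, 149, 148]
60 [150, 133, 154, 189, 235, 251, 254, 254, 254, 254, 254, 254, 254, 254, 254, 254, 254, 254, 254, 254, 254, 252, 237, 189, 171, 172, 166, 163, 157, 160, 171, 174, 172, 176, 175, 171, 171, 175, 172, 173, 173, 163, 149, 145]
80 [39, 36, 31, 29, 62, 143, 225, 250, 254, 254, 254, 254, 254, 254, 254, 254, 254, 254, 254, 254, 254, 254, 254, 251, 233, 188, 174, 172, 169, 165, 161, 173, 179, 181, 179, 181, 182, 181, 177, 179, 176, 
[... 4154 characters left out ...]
 165, 214, 216, 200, 164, 144, 148, 183, 220, 222, 195, 137, 96, 94, 94, 94, 96]
22 [148, 146, 123, 111, 121, 186, 215, 216, 216, 220, 222, 222, 214, 195, 160, 117, 102, 91, 94, 95, 95]
24 [149, 149, 125, 102, 96, 115, 153, 195, 208, 211, 211, 208, 185, 133, 111, 113, 114, 103, 94, 95, 95]
26 [149, 147, 140, 103, 93, 90, 96, 120, 147, 154, 144, 135, 108, 103, 108, 114, 114, 114, 90, 96, 97]
28 [150, 150, 147, 114, 94, 91, 87, 92, 92, 93, 91, 91, 111, 182, 162, 123, 116, 118, 104, 84, 85]
30 [151, 151, 149, 142, 107, 95, 85, 88, 88, 89, 94, 152, 205, 215, 214, 160, 114, 114, 115, 107, 78]
32 [150, 153, 154, 150, 150, 133, 105, 91, 88, 94, 126, 214, 221, 219, 212, 176, 119, 113, 111, 112, 103]
```

```bash
python3 - <<'E'
from plan import *
import pickle
c8=pickle.load(open('pics/w8.pkl','rb'));c7=pickle.load(open('pics/w7.pkl','rb'))
q=onz(c8,[(279.8,49.7),(293.2,183.2),(270,50.5),(289.5,49),(284.8,183.5),(301.5,183)],.136); v=q[0]-q[1]
print(q.round(4).tolist(),"len",np.linalg.norm(v),"yaw",np.arctan2(-v[0],v[1]),"mid",q[:2].mean(0))
print("leaf knuckle z .079",onz(c8,[(294,195.5)],.079).round(4))
print("jamb upper",onz(c7,[(326.5,11.5)],.143).round(4))
import cv2
g=cv2.cvtColor(cv2.imread("pics/w8.png"),cv2.COLOR_BGR2GRAY)
print(proj(c8,[[.5867,-.0925,.143],[.5867,-.0925,.073]]).round(1))
for v in range(336,382,2): print(v,g[v,336:380:2].tolist())
E
```

```text
[[0.5351, 0.2344, 0.136], [0.5354, 0.1369, 0.136], [0.5281, 0.2346, 0.136], [0.5421, 0.2341, 0.136], [0.5288, 0.1373, 0.136], [0.5419, 0.1363, 0.136]] len 0.09754187482898692 yaw 0.0026047887449978956 mid [0.53524749 0.18563373 0.136     ]
leaf knuckle z .079 [[0.5364 0.1134 0.079 ]]
jamb upper [[ 0.5671 -0.0954  0.143 ]]
[[370.1 415.8]
 [354.6 365. ]]
336 [148, 147, 144, 140, 88, 94, 109, 118, 109, 106, 107, 105, 109, 167, 182, 180, 179, 176, 173, 179, 182, 179]
338 [148, 147, 145, 138, 87, 108, 173, 200, 169, 111, 107, 106, 109, 157, 184, 187, 182, 179, 178, 182, 187, 187]
340 [147, 147, 148, 142, 87, 144, 208, 210, 202, 140, 105, 105, 102, 141, 178, 186, 183, 179, 177, 178, 184, 185]
342 [147, 146, 146, 137, 89, 137, 199, 196, 188, 140, 109, 91, 88, 117, 168, 184, 184, 181, 176, 177, 181, 186]
344 [147, 147, 148, 141, 109, 150, 174, 182, 185, 174, 158, 98, 80, 101, 152, 181, 185, 180, 177, 174, 180, 186]
346 [145, 145, 145, 135, 140, 161, 168, 178, 182, 184, 182, 143, 98, 94, 134, 175, 185, 184, 181, 177, 178, 184]
348 [144, 143, 137, 126, 140, 160, 169, 176, 181, 184, 183, 171, 1
[... 1083 characters left out ...]
 198, 190, 187, 180, 176, 192, 202, 217, 218, 220, 213, 144, 170, 183, 184]
370 [56, 59, 58, 56, 62, 106, 184, 214, 216, 212, 213, 211, 191, 176, 216, 216, 216, 207, 149, 161, 183, 182]
372 [57, 57, 58, 55, 79, 101, 127, 160, 174, 191, 177, 159, 125, 166, 206, 214, 214, 161, 163, 142, 176, 183]
374 [55, 57, 61, 57, 93, 114, 117, 106, 79, 81, 72, 81, 93, 179, 209, 211, 206, 132, 162, 141, 166, 172]
376 [52, 56, 53, 55, 62, 85, 97, 86, 61, 57, 62, 75, 93, 180, 210, 211, 196, 118, 144, 146, 149, 114]
378 [45, 50, 46, 48, 47, 50, 48, 46, 51, 61, 75, 80, 94, 187, 209, 210, 149, 91, 111, 164, 105, 61]
380 [55, 57, 51, 53, 55, 50, 47, 50, 46, 45, 47, 53, 75, 127, 142, 142, 110, 90, 93, 135, 63, 56]
```

```bash
python3 - <<'E'
from m import *
from rig import calibration
import pickle
c4,c7,c8=[pickle.load(open(f'pics/w{i}.pkl','rb')) for i in(4,7,8)]
print(proj(c7,[[.5867,-.0925,.143],[.5867,-.0925,.073]]).round(1))
S,D=calibration("scene"),calibration("side")
a=lambda *p:np.array(p)/2.4+[150,110]
b=lambda *p:np.array(p)/2.4+[150,120]
J=[(-.025,.03,.16),(-.025,-.03,.16),(.025,.03,.16),(-.025,.03,.008)]
U,Lo=(-.046,.035,.143),(-.046,.035,.073)
o=[(S,J,a((280,175),(315,155),(246,163),(282,291))),(D,J,b((302,170),(321,156),(258,163),(302,307)))]
x,r=fit(o+[(c4,[U,Lo],[(196,14),(215,40)]),(c8,[Lo],[(354,365)]),(c7,[Lo],[(326.5,11.5)])]*2,[.63,-.14,-.1]); print(x,r[:16],r[16:24])
# base corner points of w4: foot plate corners visible? colors
import cv2
g=cv2.cvtColor(cv2.imread("pics/w4.png"),cv2.COLOR_BGR2GRAY)
for v in range(0,70,3): print(v,g[v,172:312:4].tolist())
E
```

```text
[[341.  -17.3]
 [326.7  11.9]]
[ 0.62601264 -0.1349244  -0.17168152] [ 1.4  2.1  1.4 -1.2 -1.  -0.3  0.3  1.3 -1.7  2.7  2.6 -0.  -1.6  1.8
 -0.7  2.5] [-0.6  0.1  0.6 -0.2  0.6  0.1  0.3  0.5]
0 [150, 151, 191, 218, 207, 170, 159, 213, 216, 202, 112, 99, 98, 92, 95, 95, 93, 93, 92, 93, 90, 92, 91, 89, 93, 71, 49, 50, 64, 96, 96, 91, 67, 83, 87]
3 [153, 154, 223, 210, 122, 94, 99, 125, 221, 220, 160, 98, 97, 97, 93, 95, 93, 93, 96, 90, 95, 91, 93, 94, 93, 89, 68, 78, 93, 94, 96, 86, 66, 82, 86]
6 [153, 166, 220, 186, 91, 94, 103, 102, 154, 229, 194, 102, 98, 94, 94, 93, 91, 92, 91, 93, 93, 93, 92, 92, 95, 92, 91, 93, 94, 95, 98, 80, 67, 84, 87]
9 [152, 175, 217, 134, 93, 97, 100, 103, 104, 233, 210, 111, 126, 93, 92, 93, 90, 94, 92, 93, 90, 93, 95, 94, 93, 95, 91, 92, 98, 95, 96, 75, 69, 84, 85]
12 [152, 187, 220, 122, 100, 100, 102, 108, 110, 208, 214, 119, 195, 134, 124, 158, 122, 103, 91, 91, 95, 93, 95, 90, 92, 94, 86, 84, 93, 95, 97, 75, 67, 83, 83]
15 [152, 210, 222, 120, 102, 100, 112, 150, 154, 212, 217, 111, 202, 228, 228, 229, 197, 158, 96, 95, 98, 93, 92, 91, 91, 86, 60, 5
[... 2309 characters left out ...]
, 83, 87, 85]
60 [156, 155, 156, 155, 157, 157, 153, 154, 158, 156, 158, 144, 124, 131, 153, 156, 157, 159, 155, 155, 152, 158, 155, 151, 90, 87, 84, 92, 87, 88, 86, 89, 88, 84, 86]
63 [157, 154, 153, 156, 157, 156, 155, 160, 159, 155, 157, 158, 153, 158, 163, 158, 161, 156, 158, 157, 156, 158, 154, 157, 121, 88, 89, 89, 85, 86, 88, 91, 87, 83, 96]
66 [155, 156, 156, 156, 157, 158, 156, 157, 154, 154, 159, 155, 159, 158, 159, 155, 156, 157, 158, 157, 160, 162, 159, 160, 155, 102, 91, 91, 89, 86, 89, 87, 90, 92, 142]
69 [156, 159, 155, 159, 160, 158, 156, 158, 154, 157, 156, 159, 157, 158, 158, 157, 157, 157, 159, 160, 159, 160, 154, 158, 158, 157, 143, 138, 154, 109, 107, 143, 141, 155, 158]
```

```bash
python3 -c "
from plan import *
plan([.5353,.186,.124],1.574,7)"
```

```text
t 9.8 at [0.5217 0.1227 0.2847] total turn [ 0.    0.   -1.06] total shift [1.61 0.17 4.02] (in start axes) f [-0.02 -0.88  0.31] w 0.0854 0.0
[ [0.0, 0.0, -0.15] , [0.23, 0.02, 0.57] , 1],
[ [0.0, 0.0, -0.15] , [0.23, 0.03, 0.57] , 1],
[ [0.0, 0.0, -0.15] , [0.23, 0.03, 0.57] , 1],
[ [0.0, 0.0, -0.15] , [0.23, 0.03, 0.57] , 1],
[ [0.0, 0.0, -0.15] , [0.23, 0.04, 0.57] , 1],
[ [0.0, 0.0, -0.15] , [0.23, 0.04, 0.57] , 1],
[ [0.0, 0.0, -0.15] , [0.23, 0.05, 0.57] , 1],
```

Emit:
arm_command([
  [[0, 0, -0.53], [0, 0, 0], 1],
  [[0, 0, -0.53], [0, 0, 0], 1],
  [[0, 0, 0], [0.5, 0.1, 0.3], 1],
  [[0, 0, 0], [0.5, 0.1, 0.7], 1],
  [[0, 0, 0], [0.4, 0.1, 0.9], 1],
  [[0, 0, 0], [0.18, 0.04, 0.9], 1],
  [[0, 0, 0], [0, 0, 0.3], 1],
  [[0, 0, 0], [0, 0, 0], 1],
])

```text
time_s: 10.6
tool_pos: [0.5333, 0.1835, 0.1592]
orientation: [0.707, 0.707, -0.002, -0.001]
force: [0.7, -0.3, -0.4]
grip_width: 0.0854
grasp_force: 0.0
```

```bash
python3 snap.py w9 door_leaf; python3 -c "
from plan import *
import pickle
plan([.5353,.186,.124],1.574,1)
g=cv2.cvtColor(cv2.imread('pics/w9.png'),cv2.COLOR_BGR2GRAY)
for v in range(40,300,20): print(v,g[v,180:376:5].tolist())
c=pickle.load(open('pics/w9.pkl','rb'))
print(proj(c,[[.5353-.007,.236,.136],[.5353+.007,.236,.136],[.5353-.007,.136,.136],[.5353+.007,.136,.136]]).round(0))
"
```

```text
door_leaf [([245, 137, 301, 360], 0.77)]
t 10.7 at [0.5354 0.184  0.1619] total turn [ 0.01  0.   -0.03] total shift [ 0.05 -0.    0.95] (in start axes) f [-0.63  0.31  0.26] w 0.0855 0.0
[ [0.01, 0.0, -0.03] , [0.05, -0.0, 0.95] , 1],
40 [145, 144, 160, 119, 97, 129, 88, 89, 94, 93, 92, 89, 72, 64, 57, 55, 61, 62, 63, 60, 60, 64, 88, 116, 124, 125, 127, 125, 126, 128, 122, 126, 127, 128, 121, 125, 124, 125, 126, 126]
60 [140, 143, 137, 139, 140, 142, 140, 141, 142, 143, 141, 143, 143, 144, 140, 154, 163, 116, 90, 93, 88, 94, 94, 92, 93, 88, 68, 72, 72, 69, 65, 60, 61, 55, 61, 70, 99, 124, 130, 123]
80 [138, 136, 139, 136, 140, 143, 140, 142, 141, 140, 137, 148, 143, 144, 139, 139, 145, 148, 145, 147, 141, 138, 141, 139, 143, 138, 135, 139, 128, 163, 162, 113, 93, 93, 91, 92, 95, 93, 90, 82]
100 [143, 138, 142, 143, 144, 140, 142, 137, 138, 144, 140, 142, 144, 143, 141, 140, 144, 141, 145, 142, 140, 140, 143, 141, 143, 144, 138, 139, 143, 143, 139, 140, 142, 141, 143, 137, 142, 143, 140, 140]
120 [140, 142, 140, 143, 142, 142, 139, 140, 145, 143, 142, 144, 144, 140, 141, 143, 139, 14
[... 1080 characters left out ...]
, 143, 139, 141, 142, 142, 140, 139, 144, 140]
240 [141, 142, 142, 147, 144, 143, 141, 140, 145, 147, 144, 140, 80, 88, 86, 90, 85, 91, 247, 253, 253, 253, 253, 252, 157, 145, 156, 157, 154, 142, 139, 139, 144, 143, 143, 139, 143, 141, 142, 140]
260 [143, 142, 142, 144, 144, 144, 140, 141, 146, 143, 142, 141, 137, 155, 89, 86, 84, 88, 245, 253, 253, 253, 253, 252, 157, 136, 153, 153, 155, 138, 139, 140, 140, 140, 142, 143, 142, 145, 142, 139]
280 [141, 140, 142, 143, 138, 147, 141, 142, 143, 143, 140, 139, 145, 102, 82, 80, 79, 88, 243, 253, 253, 253, 253, 252, 151, 138, 140, 138, 139, 139, 140, 140, 143, 140, 138, 139, 148, 142, 144, 145]
[[266. 154.]
 [300. 154.]
 [268. 360.]
 [297. 360.]]
```

Emit:
arm_command([
  [[0, 0, 0], [0.05, 0, 0.6], 1],
  [[0, 0, 0], [0, 0, 0.35], 0.4],
  [[0, 0, 0], [0, 0, 0], -0.3],
  [[0, 0, 0], [0, 0, 0], -1],
  [[0, 0, 0], [0, 0, 0], -1],
  [[0, 0, 0], [0, 0, 0], -1],
  [[0, 0, 0], [0, 0, 0], -1],
  [[0, 0, 0], [0, 0, 0], -1],
])

```text
time_s: 11.5
tool_pos: [0.5356, 0.1871, 0.1244]
orientation: [0.707, 0.708, 0.001, 0.001]
force: [0.6, 0.0, 5.7]
grip_width: 0.0132
grasp_force: 59.8
```

```bash
python3 -c "
from plan import *
plan([.5353,.186,.164],1.574,4)"
```

```text
t 11.5 at [0.5356 0.1871 0.1244] total turn [ 0.03 -0.   -0.01] total shift [-0.03 -0.01 -0.99] (in start axes) f [0.58 0.01 5.65] w 0.0132 59.8
[ [0.01, -0.0, -0.0] , [-0.01, -0.0, -0.25] , 1],
[ [0.01, -0.0, -0.0] , [-0.01, -0.0, -0.25] , 1],
[ [0.01, -0.0, -0.0] , [-0.01, -0.0, -0.25] , 1],
[ [0.01, -0.0, -0.0] , [-0.01, -0.0, -0.25] , 1],
```

Emit:
arm_command([
  [[0, 0, 0], [0, 0, -0.2], -1],
  [[0, 0, 0], [0, 0, -0.3], -1],
  [[0, 0, 0], [0, 0, -0.3], -1],
  [[0, 0, 0], [0, 0, -0.2], -1],
  [[0, 0, 0], [0, 0, 0], -1],
  [[0, 0, 0], [0, 0, 0], -1],
  [[0, 0, 0], [0, 0, 0], -1],
  [[0, 0, 0], [0, 0, 0], -1],
])

```text
time_s: 12.3
tool_pos: [0.5341, 0.1869, 0.1624]
orientation: [0.707, 0.708, -0.001, -0.0]
force: [0.3, 0.1, -2.4]
grip_width: 0.0134
grasp_force: 58.7
```

```bash
python3 snap.py w10 door_leaf; python3 -c "
from plan import *
import pickle
plan([.6068,.039,.162],1.421,8)
g=cv2.cvtColor(cv2.imread('pics/w10.png'),cv2.COLOR_BGR2GRAY)
for v in range(80,280,20): print(v,g[v,230:330:4].tolist())
"
```

```text
door_leaf [([232, 146, 300, 374], 0.96)]
t 12.4 at [0.5342 0.187  0.1624] total turn [-0.01  0.    1.44] total shift [-3.7   1.81  0.01] (in start axes) f [-0.78 -0.02 -1.59] w 0.0126 58.7
[ [-0.0, 0.0, 0.18] , [-0.46, 0.23, 0.0] , 1],
[ [-0.0, 0.0, 0.18] , [-0.46, 0.23, 0.0] , 1],
[ [-0.0, 0.0, 0.18] , [-0.45, 0.24, 0.0] , 1],
[ [-0.0, 0.0, 0.18] , [-0.45, 0.25, 0.0] , 1],
[ [-0.0, 0.0, 0.18] , [-0.44, 0.26, 0.0] , 1],
[ [-0.0, 0.0, 0.18] , [-0.44, 0.27, 0.0] , 1],
[ [-0.0, 0.0, 0.18] , [-0.43, 0.28, 0.0] , 1],
[ [-0.0, 0.0, 0.18] , [-0.43, 0.29, 0.0] , 1],
80 [146, 147, 145, 145, 145, 145, 144, 147, 143, 147, 147, 150, 145, 143, 147, 143, 145, 150, 143, 153, 162, 118, 98, 93, 95]
100 [148, 147, 147, 146, 148, 147, 147, 149, 148, 145, 149, 148, 144, 144, 144, 147, 146, 148, 147, 147, 148, 143, 144, 146, 146]
120 [145, 148, 146, 144, 145, 144, 147, 148, 147, 148, 149, 150, 150, 151, 149, 149, 151, 148, 153, 152, 144, 146, 147, 148, 148]
140 [145, 132, 167, 165, 166, 165, 145, 163, 170, 147, 112, 101, 94, 94, 97, 90, 133, 167, 165, 161, 167, 167, 166, 158, 144]
160 [150, 149, 161, 167, 171, 158, 117, 164, 172, 246, 249, 249, 249, 249, 249, 241, 138, 164, 161, 158, 166, 164, 167, 151, 146]
180 [135, 98, 101, 72, 53, 47, 56, 233, 255, 255, 255, 255, 255, 255, 255, 255, 254, 187, 160, 162, 164, 164, 164, 149, 145]
200 [150, 66, 53, 68, 154, 160, 95, 239, 254, 254, 254, 254, 254, 254, 254, 254, 253, 214, 160, 165, 164, 162, 163, 137, 149]
220 [148, 146, 130, 163, 162, 147, 91, 234, 254, 254, 254, 254, 254, 254, 254, 254, 253, 200, 154, 159, 163, 161, 164, 145, 148]
240 [148, 146, 138, 161, 163, 130, 91, 224, 253, 254, 254, 254, 254, 254, 254, 254, 253, 182, 151, 160, 161, 161, 161, 144, 148]
260 [148, 145, 142, 157, 201, 132, 109, 209, 253, 254, 254, 254, 254, 254, 254, 254, 253, 193, 207, 204, 181, 157, 159, 141, 143]
```

Emit:
arm_command([
  [[0, 0, 0.2], [-0.3, 0.2, 0], -1],
  [[0, 0, 0.2], [-0.5, 0.2, 0], -1],
  [[0, 0, 0.2], [-0.5, 0.3, 0], -1],
  [[0, 0, 0.2], [-0.5, 0.3, 0], -1],
  [[0, 0, 0.2], [-0.5, 0.3, 0], -1],
  [[0, 0, 0.2], [-0.5, 0.3, 0], -1],
  [[0, 0, 0.24], [-0.5, 0.3, 0], -1],
  [[0, 0, 0], [-0.25, 0.2, 0], -1],
])

```text
time_s: 13.2
tool_pos: [0.6094, 0.0365, 0.1628]
orientation: [0.759, 0.651, 0.0, 0.001]
force: [0.3, 0.0, -1.4]
grip_width: 0.0131
grasp_force: 58.6
```

```bash
python3 - <<'E'
from plan import *
from rig import *
import pickle
capture("side") # let it settle
c=pickle.load(open('pics/w10.pkl','rb'))
g=cv2.cvtColor(cv2.imread('pics/w10.png'),cv2.COLOR_BGR2GRAY)
print(g[140:190:1,277].tolist()); print(g[330:380,277].tolist()); print(g[140:190,262].tolist())
# tool pts of door top corners at w10: tool pose then
p=np.array([.5342,.187,.1624]); T=R.from_quat([.7071,.7071,0,0])
for h in(-.0096,-.0116,-.0136): print(h,proj(c,p+T.apply([[.048,0,h],[.05,0,h],[.048,-.007,h],[.048,.007,h],[.048,0,h+.13],[-.052,0,h]])).round(1).tolist())
plan([.6068,.039,.158],1.421,1)
print(env.sense()["orientation"])
E
```

```text
[96, 96, 95, 105, 145, 214, 244, 249, 249, 249, 249, 249, 249, 249, 249, 249, 249, 249, 249, 249, 249, 249, 249, 249, 249, 249, 249, 249, 249, 249, 249, 249, 249, 249, 249, 249, 249, 249, 251, 253, 255, 255, 255, 255, 255, 254, 254, 254, 254, 254]
[254, 254, 254, 254, 254, 254, 254, 254, 254, 254, 254, 254, 254, 253, 253, 253, 254, 253, 253, 254, 254, 254, 253, 253, 253, 253, 253, 253, 249, 225, 211, 205, 195, 180, 175, 172, 173, 172, 172, 172, 169, 163, 129, 86, 55, 51, 52, 47, 49, 50]
[170, 172, 173, 171, 173, 169, 170, 173, 171, 172, 171, 169, 172, 166, 169, 169, 165, 166, 167, 169, 172, 177, 184, 189, 198, 212, 220, 227, 230, 235, 238, 240, 243, 244, 245, 247, 247, 248, 249, 253, 255, 255, 255, 255, 255, 254, 254, 254, 254, 254]
-0.0096 [[279.0, 179.8], [279.0, 173.7], [257.2, 179.8], [300.7, 179.9], [278.5, 144.9], [278.4, 424.8]]
-0.0116 [[279.0, 181.0], [279.0, 174.7], [256.8, 181.0], [301.1, 181.0], [278.5, 145.2], [278.4, 429.1]]
-0.0136 [[279.0, 182.2], [279.0, 175.8], [256.5, 182.2], [301.5, 182.2], [278.5, 145.4], [278.4, 433.4]]
t 13.25 at [0.6106 0.0354 0.1629] total turn [ 0.03  0.01 -0.02] total shift [ 0.07 -0.11  0.12] (in start axes) f [ 1.13 -1.18 -2.28] w 0.0131 58.6
[ [0.03, 0.01, -0.02] , [0.07, -0.11, 0.12] , 1],
[7.58711597e-01 6.51424623e-01 4.93417453e-04 1.55903528e-03]
```

Emit:
arm_command([
  [[0, 0, 0], [0, -0.06, 0.06], -1],
  [[0, 0, 0], [0, -0.05, 0.05], -1],
  [[0, 0, 0], [0, 0, 0], -1],
  [[0, 0, 0], [0, 0, 0], -1],
  [[0, 0, 0], [0, 0, 0], -1],
  [[0, 0, 0], [0, 0, 0], -1],
  [[0, 0, 0], [0, 0, 0], -1],
  [[0, 0, 0], [0, 0, 0], -1],
])

```text
time_s: 14.05
tool_pos: [0.6038, 0.04, 0.1586]
orientation: [0.758, 0.652, 0.0, 0.0]
force: [-0.7, 0.5, -2.7]
grip_width: 0.0132
grasp_force: 58.6
```

```bash
python3 -c "
from plan import *
plan([.5978,-.0208,.1584],1.421,6)"
```

```text
t 14.05 at [0.6038 0.04   0.1586] total turn [0.   0.   0.01] total shift [-1.52  0.08  0.  ] (in start axes) f [-0.69  0.54 -2.66] w 0.0132 58.6
[ [0.0, 0.0, 0.0] , [-0.25, 0.01, 0.0] , 1],
[ [0.0, 0.0, 0.0] , [-0.25, 0.01, 0.0] , 1],
[ [0.0, 0.0, 0.0] , [-0.25, 0.01, 0.0] , 1],
[ [0.0, 0.0, 0.0] , [-0.25, 0.01, 0.0] , 1],
[ [0.0, 0.0, 0.0] , [-0.25, 0.01, 0.0] , 1],
[ [0.0, 0.0, 0.0] , [-0.25, 0.01, 0.0] , 1],
```

Emit:
arm_command([
  [[0, 0, 0], [-0.15, 0.08, 0], -1],
  [[0, 0, 0], [-0.3, 0, 0], -1],
  [[0, 0, 0], [-0.3, 0, 0], -1],
  [[0, 0, 0], [-0.3, 0, 0], -1],
  [[0, 0, 0], [-0.3, 0, 0], -1],
  [[0, 0, 0], [-0.17, 0, 0], -1],
  [[0, 0, 0], [0, 0, 0], -1],
  [[0, 0, 0], [0, 0, 0], -1],
])

```text
time_s: 14.85
tool_pos: [0.5979, -0.0208, 0.1585]
orientation: [0.758, 0.652, 0.0, -0.0]
force: [-0.6, 0.5, -1.4]
grip_width: 0.0131
grasp_force: 58.7
```

```bash
python3 - <<'E'
from plan import *
from rig import *
import time
a=capture("scene");b=capture("side"); cv2.imwrite("pics/s9.png",a);cv2.imwrite("pics/d9.png",b)
plan([.5978,-.0208,.1584],1.421,1)
s=env.sense();T=R.from_quat(s["orientation"]);print("leaf bore",s["tool_pos"]+T.apply([-.0725,0,.0634]))
S,D=calibration("scene"),calibration("side")
x=[.587,-.0925]
o=[]
for c,im in((S,a),(D,b)):
    p=proj(c,[x+[.095]])[0].astype(int); print(p)
    o.append(cv2.resize(im[p[1]-45:p[1]+45,p[0]-30:p[0]+30],(400,600),interpolation=cv2.INTER_CUBIC))
cv2.imwrite("pics/fin.png",np.hstack(o))
E
```

```text
t 14.95 at [ 0.5979 -0.0203  0.1585] total turn [-0.   -0.    0.01] total shift [-0.01 -0.    0.  ] (in start axes) f [ 0.36 -0.68 -1.71] w 0.0133 58.7
[ [-0.0, -0.0, 0.01] , [-0.01, -0.0, 0.0] , 1],
leaf bore [ 0.5871371  -0.09196483  0.09509875]
[273 210]
[281 221]
```

View pics/fin.png

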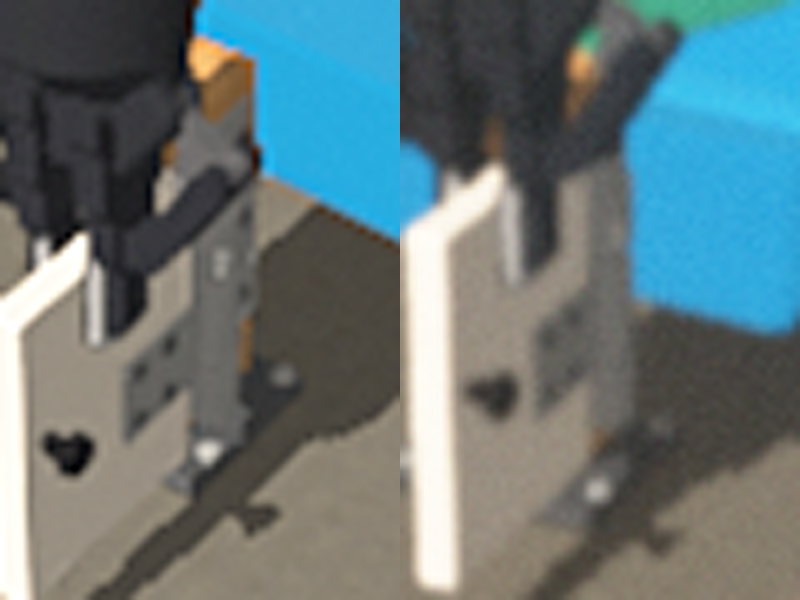

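Both views show the door knuckle between the jamb knuckles as one straight column, with no extra force on the wrist. I'll check that the pin is still on the hook, then hand in.

```bash
python3 - <<'E'
from plan import *
from rig import *
capture("side"); c=calibration("side")
print([(b["rect"],b["conf"]) for b in boxes_of("side","hinge_pin")[:2]], proj(c,[[.49,-.314,.145],[.49,-.314,.055]]).round(0).tolist())
s=env.sense();T=R.from_quat(s["orientation"]);print(s["tool_pos"]+T.apply([-.0725,0,.0634]),s["force"])
print(env.finish_job())
E
```

```text
[([342.9, 164.4, 346.6, 205.7], 0.73)] [[343.0, 174.0], [342.0, 205.0]]
[ 0.58719101 -0.09181219  0.09507836] [ 0.7101256   0.67000382 -2.21370629]
the job is handed in; nothing more can be done
None
```

I handed the job in with the pin hanging by its ring on the hook. The door is held steady in the gripper with its knuckle centred in the jamb gap, about 1 mm off by my own measurements; the judge's result was not shown.

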